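# Hang the row marker on the rail and slide it to the index

## Task

Pull the hooked row marker straight up out of its upright holder without upsetting the holder, hook it over the rail above the flat rectangular plate and let go of it there. Then, without gripping or lifting it again, push it along the rail until it hangs at rest with its pointed end right above the little cone, and come away. Leave the other holder with its ruler, the book and the stamp as they are.

Things in the scene. Friction and masses are not known exactly. Their poses are not given: they have to be found in the camera images.
- marker: Row marker: rigid aluminium hanger, 188 mm tall, about 90 g, standing loose in holder_a. Origin: centre of its lower end, z up. Blunt point 12 mm wide (y) to z 22, then a flat plate 34 mm wide (y), 6 mm thick (x) to z 86; then the open hook (see marker_seat), and a black grip tab on top (see marker_tab). Hangs plumb; pushed low on the tab it slides along the bar without tipping much.
- marker_seat (a point): Point in the hook where the bar's axis lies when it hangs: (0, 0, 137) mm in the marker's frame, same axes. Hook legs 16 mm, crown 40 mm wide (y): crossbar z 85-91 from the plate to the back leg at x -15 to -9; crown underside z 144, top 150; tip leg at x 9 to 15 hangs down to z 122. So the mouth opens to +x, z 91 to 122; 18 mm between legs. Inside, the crown is an inverted V that centres on it.
- marker_tab (a point): Centre of the marker's black grip tab, at (0, 0, 169) mm in the marker's frame. Tab: 20 mm (x) by 16 mm (y), z 150 to 188.
- holder_a: Loose dark steel holder that holds the marker, 0.8 kg: flange 90 x 90 x 8 mm with an upright slotted box 30 (x) by 56 (y) mm, rim 85 mm high. The slot is 14 (x) by 40 (y) mm with its floor at z 8. Origin: centre of the underside. Its place (left or right) varies.
- holder_b: Second holder, exactly like holder_a, with a ruler in it. Leave alone.
- ruler: Steel ruler 30 (y) x 4 (x) x 190 mm (z), standing in holder_b; origin at the centre of its lower end. Leave alone.
- rail: Fixed rail stand. Origin: centre of the base's underside, y along the bar. Base 70 (x) x 460 (y) x 12 mm; posts of 16 mm diameter at y -215 and +215 mm that end at the bar; nothing else under or above the bar.
- rail_mid (a point): Middle of the bar's axis, 200 mm over the table. The bar is round, polished and slick (friction about 0.2), 10 mm in diameter, 430 mm long, along the stand's y. Stand's axes.
- index: Fixed steel cone on the stand's base straight under the bar, 28 mm diameter, 36 mm high: the mark. Origin: centre of its underside. It may be towards either end.
- plate: Fixed flat steel plate on the stand's base straight under the bar, 50 (x) x 60 (y, along the bar) x 5 mm, 120 to 260 mm along the bar from the cone: hook the marker on above it. Origin: centre of its underside.
- volume: Bound book lying flat, 154 (x) x 210 (y) x 36 mm, origin at the centre of its underside. Leave alone.
- stamp: Hand stamp, foot 30 (x) x 60 (y) mm, 74 mm tall, origin at the centre of its underside. Leave alone.
There are look-alikes about, which are no part of the job. Leave any green or white look-alike of the holder_a alone.

How it is judged:
On the way, in this order (a step that is already met when the one before it is completed fails the run):
1. the marker's lower end is above its holder's rim, the holder upright (z of marker in the frame of holder_a above 0.087 m and angle between holder_a's own z axis and vertical below 0.1 rad), for 0.1 s.
2. the marker hangs on the bar above the plate (centre within 35 mm of the plate's centre along the bar), let go of (z of marker_seat in the frame of rail_mid between -0.006 and 0.006 m and x of marker_seat in the frame of rail_mid between -0.008 and 0.008 m and angle between marker's own z axis and vertical below 0.2 rad and horizontal distance between marker_seat and plate below 0.035 m and contact force between the fingers and marker below 0.1 N), for 0.2 s.
3. the marker, hanging on the bar and not gripped, passes the stretch 60 to 15 mm before the cone (z of marker_seat in the frame of rail_mid between -0.006 and 0.006 m and x of marker_seat in the frame of rail_mid between -0.008 and 0.008 m and horizontal distance between marker_seat and index between 0.015 and 0.06 m and contact force between the fingers and marker below 15 N), for 0.1 s.
At the end, for the whole second after the job is handed in: Marker at rest on the bar: seat within 6 mm in height and 8 mm across of the bar axis, tilt under 0.2 rad, seat within 10 mm and lower end within 12 mm of the cone seen from above; its holder upright, within 40 mm; other holder, book, stamp within 30 mm, ruler within 40 mm of their starts (z of marker_seat in the frame of rail_mid between -0.006 and 0.006 m and x of marker_seat in the frame of rail_mid between -0.008 and 0.008 m and angle between marker's own z axis and vertical below 0.2 rad and horizontal distance between marker_seat and index below 0.01 m and horizontal distance between marker and index below 0.012 m and linear speed of marker below 0.03 m/s and angle between holder_a's own z axis and vertical below 0.1 rad and distance of each of holder_a, ruler from where it was at the start of the episode below 0.04 m and distance of each of holder_b, volume, stamp from where it was at the start of the episode below 0.03 m); the robot touches nothing.
It fails at once if the marker's holder is tipped over 0.3 rad or moved over 40 mm (angle between holder_a's own z axis and vertical above 0.3 rad or distance of holder_a from where it was at the start of the episode above 0.04 m).
It fails at once if the marker is gripped (over 15 N) while on the bar within 80 mm of the cone (z of marker_seat in the frame of rail_mid between -0.006 and 0.006 m and x of marker_seat in the frame of rail_mid between -0.008 and 0.008 m and horizontal distance between marker_seat and index below 0.08 m and contact force between the fingers and marker above 15 N).
It fails at once if the other holder, book or stamp is moved over 30 mm, or the ruler over 40 mm (distance of any of holder_b, volume, stamp from where it was at the start of the episode above 0.03 m or distance of ruler from where it was at the start of the episode above 0.04 m).
It also fails if it takes over 64 s, if anything falls off the work surface, if the arm or the gripper's body presses on something with over 40 N, if the wrist force passes 120 N, or if a joint passes its speed limit or range.

## Robot

A 6-joint arm with a two-finger parallel gripper is mounted at the origin on the work surface. World frame = base frame: x ahead of the robot, y to its left, z up, the work surface at z = 0. Lengths are in m, angles in rad, forces in N, time in s.
With the tool pointing down it reaches from about 0.25 to 0.775 m from the base axis. Payload 8.9 kg.
Tool frame: the origin (TCP) lies midway between the tips of the shut fingers; the grasp point (between the pads) lies 19 mm behind it; z points along the fingers, y is the direction in which the jaws open and shut (so a half turn about z gives the same grasp; the last joint's range is limited). The gripper opens to 85 mm and grips with 20 to 120 N. Pads are 22 mm wide; open, the fingers measure 114 mm over their backs; the gripper's body (76 mm by 85 mm) begins 54 mm behind the grasp point. The pads swing forward as they close: fully open they stand 13 mm farther back than shut.
Start: joints at [0.978, 0.291, -0.153, 1.127, 0, 1.431], TCP at [0.23, 0.472, 0.231] pointing down, gripper open.
Joint ranges: [-2.52, 2.52], [-0.91, 1.74], [-1.3, 1.37], [-1.96, 2.02], [-1.52, 1.47], [-3.14, 3.14]. Speed limits (rad/s): [2.22, 2.22, 2.79, 3.14, 3.14, 3.14].

## Interface

Orientations are given as [roll, pitch, yaw] about the fixed x, y, z axes, in that order (R = Rz(yaw) Ry(pitch) Rx(roll)).
In Python, from plant import arm gives the robot as it stands.
- The arm moves only by the tool send_rows, never from a script. Its argument "commands" is text: rows parted by semicolons, each of 5 numbers parted by spaces: the closure, from -1 (fully open) to 1 (shut), so that 0 is half open, then the shift along the tool's x, y, z in m, then the turn about the tool's z in rad. In form: grip x y z roll; .... A call has 1 to 8 rows; each row shifts and turns the commanded pose from where the row before left it, along the tool's axes as they then stand; what a row does not reach is not made up. A row lasts 1/8 s, in which the tool goes at most 62.5 mm and 10.7 degrees, less where a joint would pass 70% of its speed; a pose out of reach is approached as far as the arm can. A call is refused whole if a number of a shift passes 0.0625 or a number of a turn 0.188, either way. A call with a gripper value outside its range is refused whole. The fingers move at their own pace and stop on an object; "newtons" is the grip in N (left out, the last holds). Time passes only in rows, so rows that do not move let the fingers close. It gives the time, the measured TCP pose, the force and the opening at its end, in the units of the state.
- arm.sense(): the state, without advancing time (a new reading comes with each control period).
- arm.read_camera(name): name is "scene" or "side" or "wrist"; returns a dict with "pixels" (420x560x3 uint8, blue, green, red), "z_map" (420x560 float32, m along the optical axis (not along the pixel's ray), 0 where there is no reading), "vfov" (degrees; the focal length in pixels is half the picture's height over the tangent of half this angle, whatever the lens; pixels are square), "cx", "cy" (the principal point, pixels), "k1" (the pictures are not rectified: a ray, as slopes to the right and down, at radius r is drawn at 1 + k1 r^2 times it, then the intrinsics apply), "pose" (4x4, takes a point from camera to world coordinates); the wrist camera has in their place "T_tool_cam" (4x4, takes a point from camera to tool coordinates, whose origin is the TCP and whose axes are the flange's). Camera axes: x right, y down, z forward; pixel columns grow to the right and rows downward; lengths in m; the calibration is good to about 2 mm. A picture is of the moment at which its call begins: read the wrist's pose just before it.
- arm.job_done(): hands the job in, once; it reports no verdict.
The state is a dict: "time_s": time; "joints": joint angles; "dq": joint speeds; "joint_efforts": joint torques, N m; "eef_pos": TCP position; "orientation": TCP orientation; "wrist_force": force on the tool from outside, world axes, zero at the start; "torque": the same for the moment, N m; "finger_gap": opening from 0.0 (shut) to 1.0 (fully open).
Only numpy, scipy, OpenCV 4.12 (cv2) and the standard library are available. Lean on these libraries where they do the work, as an engineer would, in place of code of your own. Each camera call takes 0.05 s, during which the arm holds its last target. There are 200 camera calls.

## Working session

There is one attempt and no reset: what is moved stays moved. The work goes in short steps, Python scripts to look and compute and a tool call to move; the robot and the scene stay as the last step left them, time stands still between calls to the robot, and variables do not carry over. Pictures are saved under pics/ and viewed, on a budget of 10 in all, crops included, one or two more only if the job needs it, and the job is handed in when it is done.

Besides the shell and the picture viewer there is one more tool, called after "Emit:" by a JSON object that holds its "op" and its "data". send_rows: Moves the arm, as the interface text tells. Its arguments: {"type":"object","properties":{"commands":{"type":"string"},"newtons":{"type":"number"}},"required":["commands"]}

```bash
ls; mkdir -p pics
cat > h.py <<'E'
import numpy as np, cv2
from plant import arm
from scipy.spatial.transform import Rotation as R
def cam(n):
    s=arm.sense(); c=arm.read_camera(n)
    if 'T_tool_cam' in c:
        T=np.eye(4); T[:3,:3]=R.from_euler('xyz',s['orientation']).as_matrix(); T[:3,3]=s['eef_pos']; c['pose']=T@c['T_tool_cam']
    c['f']=210/np.tan(np.radians(c['vfov'])/2); return c
def cloud(c):
    h,w=c['z_map'].shape; u,v=np.meshgrid(np.arange(w),np.arange(h))
    f=c['f']; K=np.array([[f,0,c['cx']],[0,f,c['cy']],[0,0,1.]])
    p=cv2.undistortPoints(np.stack([u,v],-1).reshape(-1,1,2).astype(float),K,np.array([c['k1'],0,0,0.])).reshape(h,w,2)
    z=c['z_map'][...,None]; P=np.concatenate([p*z,z],-1)
    W=P@c['pose'][:3,:3].T+c['pose'][:3,3]; W[c['z_map']==0]=np.nan
    return W
E
python3 - <<'E'
from h import *
s=arm.sense(); print(s)
for n in ['scene','side']:
    c=cam(n); cv2.imwrite(f'pics/{n}0.png',c['pixels']); np.savez(n+'0.npz',W=cloud(c),bgr=c['pixels'])
    print(n,c['pose'].round(3).tolist(),c['f'],c['k1'])
E
```

```text
pics
{'time_s': 0.0, 'joints': array([ 9.77720070e-01,  2.91278628e-01, -1.54083980e-01,  1.12669485e+00,
       -7.35643202e-07,  1.43150857e+00]), 'dq': array([ 0.00057924, -0.00149014,  0.00080264,  0.00137022, -0.00037178,
       -0.00056297]), 'joint_efforts': array([ 1.29590499e-03, -5.37147331e+01,  3.31367326e+01,  1.62446732e-02,
       -1.82675285e-04,  8.64383424e-06]), 'eef_pos': array([0.2299039 , 0.47152443, 0.23074896]), 'orientation': array([-3.14034364e+00, -1.74363651e-04,  2.68780405e+00]), 'wrist_force': array([ 0.78435778, -0.63284228,  0.7321898 ]), 'torque': array([ 0.02249417,  0.03425403, -0.02042497]), 'finger_gap': 1.004133450567346}
scene [[0.037, 0.659, -0.752, 1.434], [0.999, -0.024, 0.028, -0.034], [-0.0, -0.752, -0.659, 0.999], [0.0, 0.0, 0.0, 1.0]] 441.2929750750002 -0.03347479391207771
side [[0.863, -0.366, 0.348, 0.134], [-0.505, -0.613, 0.608, -0.634], [-0.009, -0.7, -0.714, 0.898], [0.0, 0.0, 0.0, 1.0]] 395.98008696213657 -0.03818026915379488
```

View pics/scene0.png

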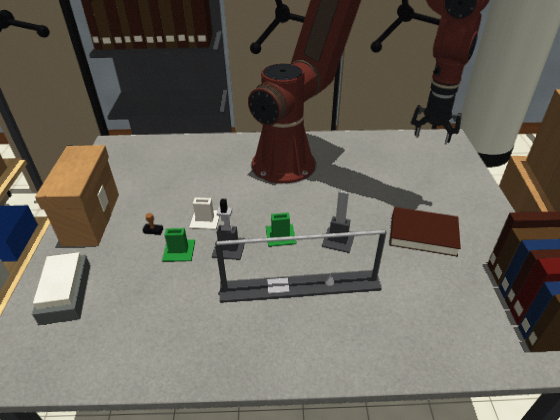

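View pics/side0.png

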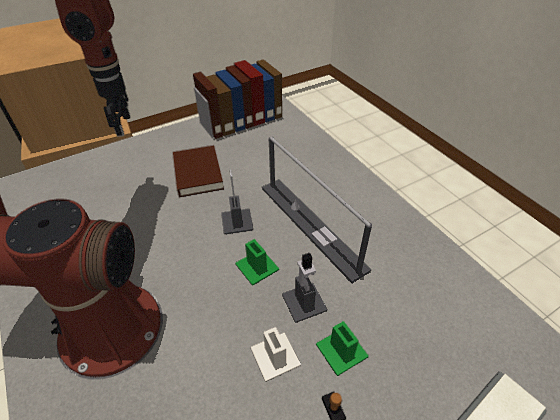

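The scene view shows the marker with its black tab at about (223,206) in holder_a at (229,240). The ruler's holder is at (340,230), the plate at (278,285), the cone at (330,280), and the bar runs from (218,241) to (384,234). In the side view the tab is at (307,262), the plate at (322,236) and the cone at (295,205). Next I measure these from depth.

```bash
cat > m.py <<'E'
from h import *
for n in ['scene','side']:
    d=np.load(n+'0.npz'); W=d['W']; b=d['bgr'].astype(int); x,y,z=W[...,0],W[...,1],W[...,2]
    box={'scene':[215,295,395,240],'side':[255,130,380,285]}[n]
    # bar: z in 0.185..0.215, thin; region x>0.5
    uu,vv=np.meshgrid(np.arange(560),np.arange(420))
    reg=(uu>180)&(uu<400)&(vv>130)&(vv<390)
    print(n)
    def rect(m,l):
        P=W[m]; 
        if len(P)<5: print(l,len(P)); return
        r=cv2.minAreaRect((P[:,:2]*1000).astype(np.float32)); print(l,len(P),'med',np.median(P,0).round(4),'mid',((np.nanmin(P,0)+np.nanmax(P,0))/2).round(4),'rect',np.round(r[0],1),np.round(r[1],1),round(r[2],1))
    bar=reg&(abs(z-.2)<.012)&(x>.5)&(b.max(-1)>110)
    rect(bar,'bar')
    P=W[bar]; 
    base=reg&(abs(z-.012)<.004)&(x>.5)&(b.max(-1)<90); rect(base,'base')
    plate=reg&(abs(z-.017)<.006)&(x>.5)&(b.min(-1)>120)
    k,lab,st,ce=cv2.connectedComponentsWithStats(plate.astype(np.uint8))
    for i in range(1,k):
        if st[i,4]>25: rect(lab==i,f'plate? {ce[i].round()}')
    cone=reg&(z>.024)&(z<.06)&(x>.5)
    k,lab,st,ce=cv2.connectedComponentsWithStats(cone.astype(np.uint8))
    for i in range(1,k):
        if st[i,4]>8: rect(lab==i,f'.024-.06 {ce[i].round()}')
    tab=reg&(z>.15)&(z<.23)&(b.max(-1)<45)&(x<.62)
    k,lab,st,ce=cv2.connectedComponentsWithStats(tab.astype(np.uint8))
    for i in range(1,k):
        if st[i,4]>15: rect(lab==i,f'tab {ce[i].round()}'); print(np.nanmax(W[lab==i],0),np.nanmin(W[lab==i],0))
    dark=reg&(abs(z-.008)<.004)&(x<.62)&(b.max(-1)<95)&(b.max(-1)-b.min(-1)<25)
    k,lab,st,ce=cv2.connectedComponentsWithStats(dark.astype(np.uint8))
    for i in range(1,k):
        if st[i,4]>60: rect(lab==i,f'flange {ce[i].round()}')
    hi=reg&(z>.19)&(x<.62); k,lab,st,ce=cv2.connectedComponentsWithStats(hi.astype(np.uint8))
    for i in range(1,k):
        if st[i,4]>8: rect(lab==i,f'hi {ce[i].round()}')
E
python3 m.py
```

```text
scene
bar 579 med [0.6203 0.0261 0.2067] mid [0.6202 0.0337 0.2049] rect [619.   33.8] [ 13.4 439.8] 3.7
base 1780 med [0.6268 0.0446 0.0141] mid [ 0.5848 -0.0193  0.012 ] rect [581.3 -19. ] [169.4 553.1] 1.2
plate? [278. 281.] 107 med [ 0.6071 -0.0333  0.0201] mid [ 0.6062 -0.036   0.0196] rect [606.2 -36. ] [57.8 22.9] 89.9
plate? [278. 289.] 122 med [ 0.6371 -0.0338  0.0201] mid [ 0.6362 -0.0335  0.0184] rect [636.3 -33.5] [27.2 57.1] 0.6
.024-.06 [375. 273.] 49 med [0.6108 0.2425 0.0428] mid [0.6076 0.2443 0.042 ] rect [608.6 243.3] [15.6 10.9] 67.4
.024-.06 [329. 278.] 53 med [0.6174 0.1117 0.0332] mid [0.6167 0.1124 0.0381] rect [618.1 111.4] [23.3 15.1] 73.5
.024-.06 [224. 285.] 50 med [ 0.6368 -0.1825  0.0434] mid [ 0.634  -0.1843  0.0421] rect [ 635.7 -182.8] [10. 16.] 21.4
tab [265. 133.] 20 med [ 0.0362 -0.0676  0.1625] mid [ 0.0346 -0.0673  0.166 ] rect [ 35.4 -68.4] [34.3  5.9] 31.3
[ 0.05003779 -0.05953737  0.17898844] [ 0.01920464 -0.07501322  0.15304904]
tab [302. 133.] 16 med [0.0368 0.0653 0.1608] mid [0.0318 0.0658 0.1621] rect [32.4 67.2] [ 3.3 32.9] 66.1
[0.04695
[... 2723 characters left out ...]
87  0.15794773]
flange [313. 239.] 272 med [ 0.5914 -0.0435  0.0099] mid [0.5956 0.0083 0.0081] rect [598.6   9. ] [ 31.1 423. ] 3.2
flange [237. 222.] 443 med [0.4235 0.1516 0.0089] mid [0.4326 0.1603 0.008 ] rect [431.9 161.5] [90.3 89.8] 71.1
flange [302. 306.] 636 med [ 0.4371 -0.2019  0.0085] mid [ 0.4543 -0.1864  0.008 ] rect [ 456.3 -185.8] [90.7 91.2] 81.9
hi [297. 162.] 268 med [0.6122 0.104  0.2045] mid [0.609  0.0989 0.1998] rect [610.   98.8] [ 17.2 304.2] 1.3
hi [230. 174.] 13 med [0.4308 0.1571 0.1986] mid [0.4323 0.162  0.1957] rect [432.6 162.1] [32.8  2.7] 66.1
hi [306. 257.] 65 med [ 0.4549 -0.1867  0.1965] mid [ 0.456  -0.186   0.1951] rect [ 455.7 -185.6] [16.4 18.8] 80.6
```

Everything lines up. The bar runs through (0.6185, 0.0285) at 3.4°. The plate is at (0.622, -0.034), the cone at (0.614, 0.111) and the marker at (0.456, -0.186). I still need the marker's facing, so I go above it.

Emit:
{"op": "send_rows", "data": {"commands": "-1 0 0 -0.05 -0.157; -1 0 0 -0.05 -0.157; -1 -0.0225 -0.0443 0 0; -1 -0.0225 -0.0443 0 0; -1 -0.0225 -0.0443 0 0; -1 -0.0225 -0.0443 0 0; -1 -0.0225 -0.0443 0 0; -1 -0.0225 -0.0443 0 0", "newtons": 40}}

```text
time_s: 1.1
eef_pos: [0.3269, 0.1883, 0.3312]
orientation: [-3.142, 0.0, 3.002]
wrist_force: [1.2, 1.2, -0.3]
finger_gap: 1.002
```

Emit:
{"op": "send_rows", "data": {"commands": "-1 -0.0225 -0.0443 0 0; -1 -0.0225 -0.0443 0 0; -1 -0.0225 -0.0443 0 0; -1 -0.0225 -0.0443 0 0; -1 -0.0225 -0.0443 0 0; -1 -0.0225 -0.0443 0 0; -1 0 0 0 0; -1 0 0 0 0"}}

```text
time_s: 2.1
eef_pos: [0.423, -0.0919, 0.331]
orientation: [3.141, -0.001, 3.001]
wrist_force: [-0.6, -0.1, 0.5]
finger_gap: 0.999
```

Run:
```python
from h import *
s=arm.sense(); print(s['time_s'],s['eef_pos'],s['orientation'],s['joints'].round(2))
c=cam('wrist'); cv2.imwrite('pics/w1.png',c['pixels']); W=cloud(c); np.savez('w1.npz',W=W,bgr=c['pixels'])
print(c['T_tool_cam'].round(3))
```

```text
2.1 [ 0.42304941 -0.09190451  0.33099116] [ 3.14103256e+00 -1.03360957e-03  3.00115166e+00] [-0.38  0.08 -0.16  1.34  0.   -0.24]
[[-0.001 -0.965 -0.261  0.066]
 [ 1.    -0.001  0.     0.   ]
 [-0.    -0.261  0.965 -0.143]
 [ 0.     0.     0.     1.   ]]
```

View pics/w1.png

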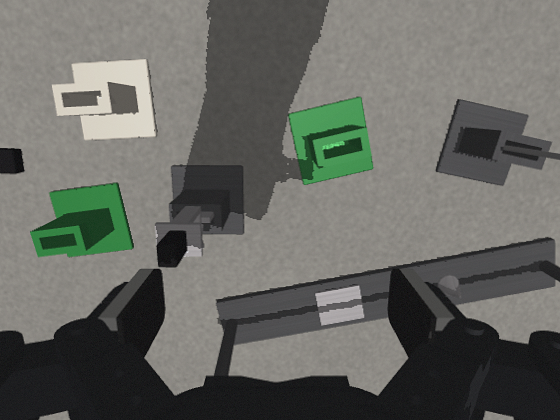

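The wrist view shows the marker's tab at (172,248), its crown around (180,240), the plate at (340,305), and the cone at (448,283). I'll work out the facing from the point cloud.

Run:
```python
from h import *
def prt(W,b,l):
    x,y,z=W[...,0],W[...,1],W[...,2]
    for lo,hi in [(.081,.09),(.093,.105),(.105,.13),(.13,.15),(.152,.165),(.19,.205)]:
        m=(abs(x-.456)<.06)&(abs(y+.187)<.06)&(z>lo)&(z<hi); P=W[m]
        if len(P)<4: print(l,lo,len(P)); continue
        r=cv2.minAreaRect((P[:,:2]*1000).astype(np.float32))
        print(l,lo,hi,len(P),P.mean(0).round(4),np.percentile(P,[2,98],0).round(3)[:,:2].tolist(),'rect',np.round(r[0],1),np.round(r[1],1),round(r[2],1))
for n in ['w1','side0','scene0']:
    d=np.load(n+'.npz'); prt(d['W'],d['bgr'],n)
d=np.load('w1.npz');W=d['W'];b=d['bgr'];x,y,z=np.moveaxis(W,-1,0)
m=(abs(z-.2)<.012)&(x>.57);P=W[m];print('bar',len(P))
m=(abs(z-.017)<.006)&(x>.57)&(b.min(-1)>120);P=W[m];print('plate',len(P),cv2.minAreaRect((P[:,:2]*1000).astype(np.float32)))
m=(z>.026)&(z<.055)&(x>.59)&(abs(y-.11)<.03);P=W[m];print('cone',len(P),P.mean(0),P.max(0),P[P[:,2].argmax()])
s=d['bgr'][170:290,130:260]; t=cv2.imread('pics/side0.png')[220:340,250:380]
cv2.imwrite('pics/crop.png',np.hstack([cv2.resize(s,None,fx=3,fy=4,interpolation=2),cv2.resize(t,None,fx=3,fy=4,interpolation=2)]))
```

```text
w1 0.081 0.09 656 [ 0.4522 -0.1773  0.0846] [[0.438, -0.21], [0.472, -0.156]] rect [ 455.2 -183.9] [55.7 30.1] 81.7
w1 0.093 0.105 152 [ 0.4505 -0.1762  0.0973] [[0.44, -0.188], [0.46, -0.167]] rect [ 449.4 -177.1] [27.3 15.3] 23.0
w1 0.105 0.13 144 [ 0.4417 -0.1796  0.1182] [[0.44, -0.189], [0.447, -0.173]] rect [ 441.3 -180.2] [16.8  6. ] 60.8
w1 0.13 0.15 149 [ 0.4441 -0.1775  0.1413] [[0.44, -0.189], [0.468, -0.162]] rect [ 449.7 -171.1] [38.2 16.7] 38.6
w1 0.152 0.165 939 [ 0.4517 -0.1783  0.1578] [[0.439, -0.202], [0.471, -0.163]] rect [ 455.3 -183.6] [40.9 30.2] 81.2
w1 0.19 0.205 522 [ 0.4544 -0.1826  0.1953] [[0.445, -0.191], [0.465, -0.175]] rect [ 455.1 -183.5] [16.6 19.6] 80.2
side0 0.081 0.09 155 [ 0.4543 -0.1924  0.0854] [[0.439, -0.214], [0.471, -0.157]] rect [ 456.4 -185.6] [58.1 31. ] 82.9
side0 0.093 0.105 42 [ 0.4522 -0.1891  0.0981] [[0.441, -0.201], [0.461, -0.177]] rect [ 450.2 -185.5] [30.6 18.6] 80.4
side0 0.105 0.13 34 [ 0.4428 -0.187   0.1173] [[0.441, -0.192], [0.447, -0.178]] rect [ 442.5 -184.9] [ 6.7 14.8] 16.7
side0 0.13 0.15 30 [ 0.4449 -0.1905  0.1418
[... 564 characters left out ...]
 0.13 24 [ 0.4471 -0.1811  0.1133] [[0.441, -0.192], [0.458, -0.175]] rect [ 449.2 -184. ] [15.9 19.6] 81.1
scene0 0.13 0.15 30 [ 0.4688 -0.1866  0.1432] [[0.462, -0.203], [0.473, -0.169]] rect [ 467.3 -187.1] [10.9 37.5] 3.0
scene0 0.152 0.165 97 [ 0.4609 -0.1847  0.1603] [[0.442, -0.206], [0.473, -0.165]] rect [ 456.4 -185.8] [41.4 32.3] 80.7
scene0 0.19 0.205 45 [ 0.4581 -0.1847  0.1971] [[0.446, -0.193], [0.467, -0.177]] rect [ 456.5 -184.6] [15.7 22.2] 83.4
bar 0
plate 1157 ((622.0786743164062, -32.719154357910156), (50.52025604248047, 60.17918395996094), 2.6746788024902344)
cone 190 [0.61017734 0.11229181 0.03509392] [0.62175172 0.12200155 0.04934277] [0.61319792 0.11349198 0.04934277]
```

View pics/crop.png

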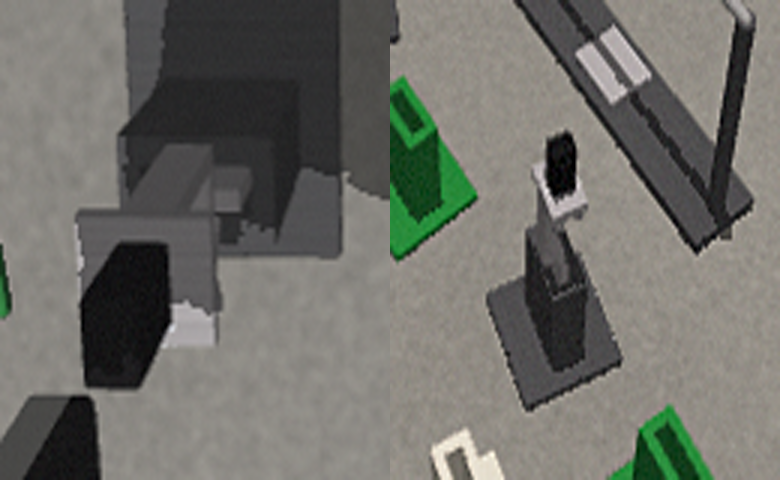

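The back leg (z 93–150) is on the robot side, so the mouth faces the bar at +x and the marker's yaw is about -8.5°. All three views agree to within 2 mm. I move over it, descend and grip.

Emit:
{"op": "send_rows", "data": {"commands": "-1 -0.0151 -0.029 0 0.008; -1 -0.0151 -0.029 0 0; -1 -0.0151 -0.029 0 0; -1 0 0 0.042 0; -1 0 0 0.042 0; -1 0 0 0.042 0; -1 0 0 0.032 0; -1 0 0 0.01 0"}}

```text
time_s: 3.15
eef_pos: [0.4547, -0.183, 0.1621]
orientation: [3.14, -0.002, 2.996]
wrist_force: [0.1, -0.0, 0.4]
finger_gap: 1.001
```

Run:
```python
from h import *
s=arm.sense(); print(s['time_s'],s['eef_pos'],s['orientation'],s['wrist_force'])
c=cam('wrist'); cv2.imwrite('pics/w2.png',c['pixels']); W=cloud(c)
P=W[(abs(W[...,0]-.456)<.03)&(abs(W[...,1]+.185)<.03)&(W[...,2]>.19)&(W[...,2]<.203)]
print(len(P),cv2.minAreaRect((P[:,:2]*1000).astype(np.float32)) if len(P)>5 else 0)
```

```text
3.15 [ 0.45472987 -0.1830271   0.16205292] [ 3.14046545e+00 -2.45318796e-03  2.99553757e+00] [ 0.08474014 -0.00282203  0.40135899]
2820 ((455.5217590332031, -184.01730346679688), (15.776470184326172, 21.04376983642578), 81.63224792480469)
```

View pics/w2.png

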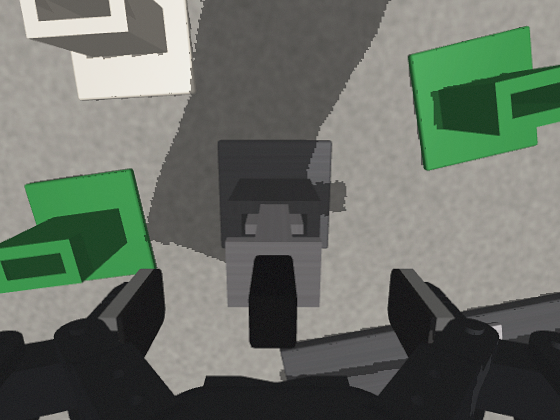

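The tab at (273,300) sits centred between the open fingers. I close, then start the lift.

Emit:
{"op": "send_rows", "data": {"commands": "-1 -0.001 -0.001 0 0; 1 0 0 0 0; 1 0 0 0 0; 1 0 0 0 0; 1 0 0 0 0; 1 0 0 0 0; 1 0 0 -0.005 0; 1 0 0 -0.01 0"}}

```text
time_s: 4.2
eef_pos: [0.4561, -0.1859, 0.1785]
orientation: [3.141, -0.001, 2.994]
wrist_force: [-0.3, -1.2, -1.3]
finger_gap: 0.181
```

Emit:
{"op": "send_rows", "data": {"commands": "1 0 0 -0.014 0; 1 0 0 -0.014 0; 1 0 0 -0.014 0; 1 0 0 -0.014 0; 1 0 0 -0.014 0; 1 0 0 -0.014 0; 1 0 0 0 0; 1 0 0 0 0"}}

```text
time_s: 5.2
eef_pos: [0.4564, -0.1859, 0.262]
orientation: [3.141, -0.0, 2.994]
wrist_force: [-1.4, 0.5, -1.1]
finger_gap: 0.18
```

```bash
cat > k.py <<'E'
from h import *
# black tab / crown of the held marker, in tool-centred coordinates
s=arm.sense(); print(s['time_s'],s['eef_pos'].round(4),s['orientation'].round(3),s['wrist_force'].round(1),s['finger_gap'])
e=s['eef_pos']
for n in ['side','scene','wrist']:
    c=cam(n); W=cloud(c); cv2.imwrite(f"pics/{n}_{s['time_s']:.1f}.png",c['pixels'])
    Q=W-e
    b=c['pixels'].astype(int)
    m0=(abs(Q[...,0])<.03)&(abs(Q[...,1])<.035)
    for l,lo,hi in [('crown',-.015,.004),('body',-.14,-.075),('low',-.17,-.14)]:
        P=W[m0&(Q[...,2]>lo)&(Q[...,2]<hi)&(b.min(-1)>40)]
        if len(P)<8: print(n,l,len(P)); continue
        r=cv2.minAreaRect((P[:,:2]*1000).astype(np.float32))
        print(n,l,len(P),'z',np.percentile(P[:,2],[1,50,99]).round(4),'rect',np.round(r[0],1),np.round(r[1],1),round(r[2],1))
E
python3 k.py
```

```text
5.2 [ 0.4564 -0.1859  0.262 ] [ 3.141 -0.     2.994] [-1.4  0.5 -1.1] 0.17995314524845418
side crown 143 z [0.2474 0.2568 0.263 ] rect [ 455.7 -185.6] [42.4 30.3] 82.3
side body 124 z [0.1239 0.1535 0.185 ] rect [ 453.4 -186.2] [ 6.7 35.2] 1.7
side low 13 z [0.1077 0.1142 0.1218] rect [ 453.9 -187.8] [ 3.5 10.1] 12.3
scene crown 99 z [0.2475 0.2586 0.2634] rect [ 456.6 -186.7] [42.  31.8] 85.4
scene body 180 z [0.1235 0.1586 0.1863] rect [ 457.3 -186.2] [10.8 34.7] 1.7
scene low 14 z [0.1091 0.1174 0.1213] rect [ 455.9 -185.9] [ 9.1 13.9] 17.1
wrist crown 2376 z [0.2477 0.256  0.2578] rect [ 447.3 -184.2] [40.2 15.2] 82.1
wrist body 580 z [0.1242 0.155  0.1865] rect [ 452.1 -184.6] [34.1  1.1] 81.3
wrist low 60 z [0.1075 0.1144 0.1215] rect [ 452.1 -184.6] [11.2  0.6] 81.5
```

The lower end is at z = 0.1075, clear of the rim. Now I turn to the rail's yaw and move to 55 mm short of the bar, in line with the plate, at mouth height.

Emit:
{"op": "send_rows", "data": {"commands": "1 0 0 0 -0.104; 1 0 0 0 -0.104; 1 -0.0238 0.0283 0 0; 1 -0.0238 0.0283 0 0; 1 -0.0238 0.0283 0 0; 1 -0.0238 0.0283 0 0; 1 -0.0238 0.0283 0 0; 1 0 0 0.014 0"}}

```text
time_s: 6.35
eef_pos: [0.5682, -0.0358, 0.248]
orientation: [3.141, 0.001, -3.079]
wrist_force: [0.3, -0.7, -1.9]
finger_gap: 0.181
```

Emit:
{"op": "send_rows", "data": {"commands": "1 0 0 0 0; 1 0 0 0 0"}}

```text
time_s: 6.6
eef_pos: [0.5662, -0.0383, 0.2483]
orientation: [-3.142, -0.001, -3.082]
wrist_force: [-0.1, 0.1, -0.4]
finger_gap: 0.182
```

```bash
cat >> k.py <<'E'
    P=W[(abs(Q[...,2]+e[2]-.203)<.009)&(W[...,0]>.58)&(W[...,0]<.66)&(abs(W[...,1]-.03)<.19)&(b.min(-1)>60)&(W[...,0]-e[0]>.02)]
    if len(P)>20:
        t=P[P[:,2]>np.percentile(P[:,2],30)]; v=np.polyfit(t[:,1]-.0,t[:,0],1); print(n,'bar x at y',e[1].round(3),np.polyval(v,e[1]).round(4),'slope',v[0].round(4),'ztop',np.percentile(P[:,2],[5,50,95]).round(4),len(P), 'y',P[:,1].min().round(3),P[:,1].max().round(3))
E
python3 k.py
```

```text
6.6 [ 0.5662 -0.0383  0.2483] [-3.142e+00 -1.000e-03 -3.082e+00] [-0.1  0.1 -0.4] 0.181887650189928
side crown 112 z [0.2344 0.2429 0.2511] rect [566.1 -40. ] [32.2 43.9] 5.6
side body 142 z [0.1112 0.1416 0.1706] rect [564.1 -38.7] [ 6.7 35.8] 8.7
side low 16 z [0.0942 0.1    0.1074] rect [564.1 -38.9] [ 4.2 11.9] 17.5
side bar x at y -0.038 0.6218 slope -0.0605 ztop [0.2001 0.2047 0.2072] 350 y -0.159 0.219
scene crown 101 z [0.2334 0.2446 0.2492] rect [570.8 -38.4] [24.9 39.2] 1.6
scene body 140 z [0.1101 0.1371 0.1729] rect [566.1 -38.8] [33.9 10.2] 89.2
scene low 14 z [0.0977 0.1023 0.1075] rect [568.2 -38.1] [5.8 8.8] 2.0
scene bar x at y -0.038 0.6236 slope -0.0607 ztop [0.201  0.2065 0.2098] 564 y -0.16 0.219
wrist crown 2383 z [0.2344 0.2429 0.2445] rect [557.4 -38.5] [14.9 40.3] 2.8
wrist body 559 z [0.1107 0.1425 0.1725] rect [562.6 -38. ] [ 1.  34.1] 3.1
wrist low 59 z [0.0955 0.1018 0.108 ] rect [562.6 -38.1] [ 0.8 11.2] 2.5
wrist bar x at y -0.038 0.621 slope -0.0575 ztop [0.1987 0.2036 0.2054] 2908 y -0.16 0.13
```

Mouth height is right: the lower end is at 0.0935 and the bar should enter at 106 of the 91–122 opening. The bar lies 55 mm ahead.

Emit:
{"op": "send_rows", "data": {"commands": "1 -0.0139 0 0 0; 1 -0.0139 0 0 0; 1 -0.0139 0 0 0; 1 -0.0138 0 0 0; 1 0 0 0 0; 1 0 0 0 0"}}

```text
time_s: 7.5
eef_pos: [0.6217, -0.0344, 0.2484]
orientation: [3.142, -0.0, -3.082]
wrist_force: [-0.1, 0.4, -0.1]
finger_gap: 0.178
```

```bash
python3 k.py
python3 - <<'E'
import cv2
t=cv2.imread('pics/side_7.4.png') if __import__('os').path.exists('pics/side_7.4.png') else cv2.imread(sorted(__import__('glob').glob('pics/side_7*'))[-1])
w=cv2.imread(sorted(__import__('glob').glob('pics/wrist_7*'))[-1])
cv2.imwrite('pics/c7.png',cv2.hconcat([cv2.resize(t[160:290,260:390],(400,400),interpolation=2),cv2.resize(w[130:400,150:420],(400,400),interpolation=2)]))
E
```

```text
7.5 [ 0.6217 -0.0344  0.2484] [ 3.142 -0.    -3.082] [-0.1  0.4 -0.1] 0.17815344972703892
side crown 110 z [0.234  0.2428 0.2487] rect [621.6 -36. ] [31.7 40.4] 3.1
side body 150 z [0.1096 0.1412 0.1723] rect [620.1 -35.2] [ 7.6 35. ] 6.0
side low 11 z [0.0952 0.1008 0.1046] rect [619.1 -35.6] [ 4.3 10. ] 28.1
scene crown 102 z [0.2339 0.245  0.2492] rect [627.  -35.2] [40.3 23.2] 88.3
scene body 197 z [0.1108 0.1453 0.1722] rect [622.4 -34.9] [ 8.  34.1] 0.9
scene low 13 z [0.0975 0.1026 0.1073] rect [622.6 -35.1] [11.1  3.5] 83.5
wrist crown 2379 z [0.234  0.2427 0.2445] rect [612.6 -34.6] [14.8 40.1] 3.4
wrist body 562 z [0.1104 0.142  0.1725] rect [617.6 -34.1] [ 1.  34.2] 3.6
wrist low 59 z [0.0957 0.1016 0.1082] rect [617.6 -34.1] [ 0.6 11.2] 2.6
```

View pics/c7.png

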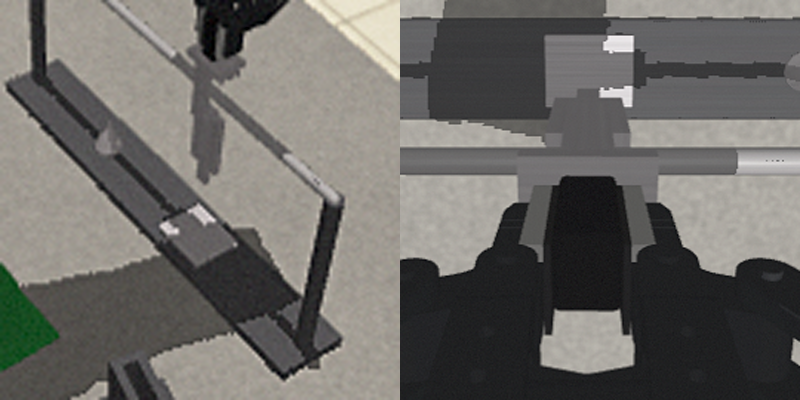

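The bar is inside the hook (the wrist view shows it running under the crown) with no contact force. I lower it.

Emit:
{"op": "send_rows", "data": {"commands": "1 0 0 0.008 0; 1 0 0 0.008 0; 1 0 0 0.007 0; 1 0 0 0.005 0; 1 0 0 0.002 0; 1 0 0 0 0"}}

```text
time_s: 8.4
eef_pos: [0.6229, -0.0343, 0.2187]
orientation: [-3.141, 0.002, -3.081]
wrist_force: [3.3, 1.2, 0.6]
finger_gap: 0.182
```

```bash
python3 k.py
```

```text
8.4 [ 0.6229 -0.0343  0.2187] [-3.141e+00  2.000e-03 -3.081e+00] [3.3 1.2 0.6] 0.18186256042415946
side crown 127 z [0.2039 0.2132 0.2221] rect [618.6 -34.9] [28.9 67.4] 18.1
side body 139 z [0.0802 0.1126 0.1414] rect [621.2 -34.1] [ 8.7 37.9] 10.2
side low 13 z [0.0636 0.0713 0.0784] rect [621.2 -36.6] [ 4.6 10.3] 30.6
scene crown 128 z [0.2039 0.2118 0.2186] rect [627.  -34.2] [22.9 69.5] 0.5
scene body 190 z [0.0808 0.1155 0.143 ] rect [624.1 -34.9] [ 8.1 33.4] 4.1
scene low 13 z [0.0665 0.0725 0.0777] rect [624.  -35.5] [11.2  4.4] 82.9
wrist crown 3182 z [0.2038 0.2125 0.2146] rect [616.2 -34.6] [19.4 70.2] 3.4
wrist body 588 z [0.0795 0.1107 0.1433] rect [619.2 -34. ] [ 1.1 34. ] 3.4
wrist low 60 z [0.0637 0.0708 0.0783] rect [619.3 -33.9] [ 0.6 11.2] 2.3
```

The V touches with a 3 N sideways push, so I ease over by 1 mm and let go with the fingers part open.

Emit:
{"op": "send_rows", "data": {"commands": "1 -0.001 0 0.0005 0; 1 0 0 0 0; 0.2 0 0 0 0; 0.2 0 0 0 0; 0.2 0 0 0 0; 0.2 0 0 0 0; 0.2 0 0 0 0; 0.2 0 0 0 0"}}

```text
time_s: 9.55
eef_pos: [0.6232, -0.0341, 0.2178]
orientation: [3.142, -0.0, -3.081]
wrist_force: [0.1, 0.2, 0.8]
finger_gap: 0.402
```

```bash
python3 k.py
python3 - <<'E'
import cv2,glob
f=lambda n:cv2.imread(sorted(glob.glob(f'pics/{n}_9*'))[-1])
t,w=f('side'),f('wrist')
cv2.imwrite('pics/c9.png',cv2.hconcat([cv2.resize(t[160:290,260:390],(400,400),interpolation=2),cv2.resize(w[130:400,140:410],(400,400),interpolation=2)]))
E
```

```text
9.55 [ 0.6232 -0.0341  0.2178] [ 3.142 -0.    -3.081] [0.1 0.2 0.8] 0.4019289659812347
side crown 116 z [0.2033 0.212  0.2202] rect [617.7 -35.3] [29.4 68.2] 15.7
side body 138 z [0.0789 0.1113 0.1406] rect [619.4 -35.6] [ 7.9 36.9] 9.7
side low 13 z [0.0662 0.0713 0.077 ] rect [622.3 -35.8] [ 6.  12.9] 5.4
scene crown 161 z [0.2033 0.2142 0.219 ] rect [624.6 -34.1] [31.7 70.1] 14.2
scene body 191 z [0.0806 0.115  0.1416] rect [624.4 -34.9] [ 8.8 33.3] 0.1
scene low 14 z [0.0667 0.0719 0.0764] rect [623.  -35.2] [ 6.3 10.5] 39.6
wrist crown 4656 z [0.203  0.2128 0.2202] rect [622.2 -34.1] [31.1 70.2] 3.9
wrist body 586 z [0.0798 0.1091 0.1417] rect [619.  -34.3] [ 1. 34.] 3.3
wrist low 61 z [0.0648 0.0711 0.0777] rect [619.  -34.3] [ 0.7 11.9] 2.2
```

View pics/c9.png

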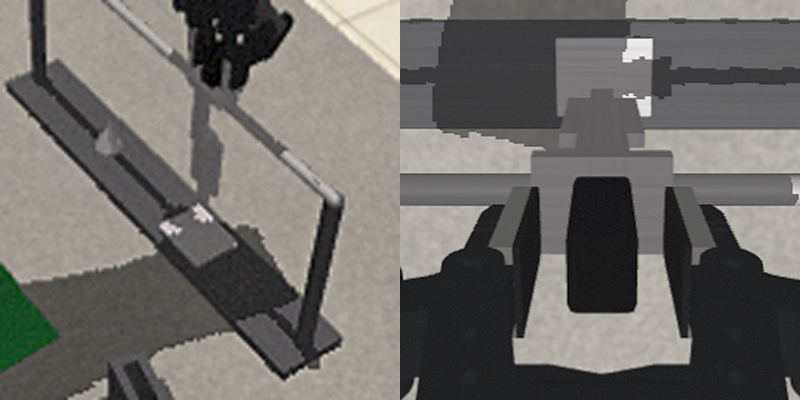

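It hangs free on the bar over the plate. The wrist view shows about 9 mm of daylight on each side of the tab, and the force is near zero. I keep the fingers open and push slowly with the trailing one towards +y.

Emit:
{"op": "send_rows", "data": {"commands": "0.2 0 0 0.004 0; 0.2 0 0.004 0 0; 0.2 0 0.004 0 0; 0.2 0 0.004 0 0; 0.2 0 0.006 0 0; 0.2 0 0.008 0 0; 0.2 0 0.008 0 0; 0.2 0 0.008 0 0"}}

```text
time_s: 10.7
eef_pos: [0.6207, 0.0084, 0.2139]
orientation: [-3.142, 0.0, -3.081]
wrist_force: [0.1, -1.2, 0.6]
finger_gap: 0.402
```

```bash
python3 k.py
```

```text
10.7 [0.6207 0.0084 0.2139] [-3.142  0.    -3.081] [ 0.1 -1.2  0.6] 0.40247470083773007
side crown 128 z [0.2002 0.2118 0.2171] rect [613.1   6.5] [29.  67.6] 17.1
side body 131 z [0.075  0.1088 0.1375] rect [619.6  -1.8] [ 8.2 37.1] 7.7
side low 13 z [0.0638 0.0693 0.0735] rect [618.6  -1.8] [ 7.8 13.1] 34.6
scene crown 144 z [0.2001 0.2108 0.2176] rect [623.6   7.8] [30.5 64.7] 24.4
scene body 168 z [0.0773 0.1134 0.1379] rect [6.21e+02 3.00e-01] [10.2 32.9] 10.3
scene low 8 z [0.065  0.0708 0.0734] rect [ 6.212e+02 -6.000e-01] [4.  8.8] 23.0
wrist crown 4722 z [0.1995 0.2126 0.2149] rect [619.4   8.5] [30.9 70.3] 3.7
wrist body 592 z [0.0761 0.106  0.1385] rect [6.17e+02 4.00e-01] [ 1.1 34. ] 3.5
wrist low 45 z [0.064  0.0685 0.0734] rect [6.17e+02 2.00e-01] [ 0.6 11.6] 3.1
```

It slides along plumb, with the marker 8 mm behind the tool's centre. I carry on.

Emit:
{"op": "send_rows", "data": {"commands": "0.2 0 0.008 0 0; 0.2 0 0.008 0 0; 0.2 0 0.008 0 0; 0.2 0 0.008 0 0; 0.2 0 0.008 0 0; 0.2 0 0.008 0 0; 0.2 0 0.008 0 0; 0.2 0 0.008 0 0"}}

```text
time_s: 11.85
eef_pos: [0.6168, 0.0722, 0.2138]
orientation: [3.142, -0.0, -3.081]
wrist_force: [-0.3, -0.6, -0.2]
finger_gap: 0.399
```

Emit:
{"op": "send_rows", "data": {"commands": "0.2 0 0.008 0 0; 0.2 0 0.006 0 0; 0.2 0 0.005 0 0; 0.2 0 0.003 0 0; 0.2 0 0.002 0 0; 0.2 0 0 0 0; 0.2 0 0 0 0"}}

```text
time_s: 12.72
eef_pos: [0.6154, 0.0955, 0.2138]
orientation: [3.142, 0.0, -3.082]
wrist_force: [-0.3, -0.4, 0.2]
finger_gap: 0.403
```

```bash
cat >> k.py <<'E'
    x,y,z=np.moveaxis(W,-1,0); m=(z>.022)&(z<.055)&(abs(x-.614)<.03)&(abs(y-.112)<.025); P=W[m]
    if len(P)>5: print(n,'cone',len(P),'rect',cv2.minAreaRect((P[:,:2]*1000).astype(np.float32)),'top',P[P[:,2]>P[:,2].max()-.006].mean(0).round(4))
E
python3 k.py | grep -v crown
```

```text
12.725 [0.6154 0.0955 0.2138] [ 3.142  0.    -3.082] [-0.3 -0.4  0.2] 0.4034477968655641
side body 118 z [0.076  0.1105 0.1377] rect [613.8  85.7] [ 7.2 34.9] 11.3
side low 14 z [0.044  0.0671 0.0736] rect [614.2  98.4] [ 6.8 37. ] 0.9
side cone 46 rect ((613.4003295898438, 112.2503890991211), (18.870046615600586, 18.155193328857422), 9.12468147277832) top [0.6142 0.1131 0.0449]
scene body 179 z [0.0766 0.1115 0.1382] rect [617.   85.8] [34.3  9.1] 89.7
scene low 16 z [0.0444 0.0574 0.0733] rect [615.4  99.3] [ 8.9 35. ] 9.2
scene cone 61 rect ((617.1170654296875, 112.0666275024414), (23.424571990966797, 18.237192153930664), 78.2685546875) top [0.6139 0.1138 0.0474]
wrist body 602 z [0.0752 0.103  0.1376] rect [612.6  86.8] [ 2.3 34. ] 3.3
wrist low 90 z [0.0438 0.0634 0.0736] rect [612.9  99.3] [ 5.2 37.2] 0.8
wrist cone 496 rect ((613.074951171875, 114.88803100585938), (22.22412872314453, 22.693830490112305), 37.96053695678711) top [0.6126 0.1148 0.0459]
```

All three views put the marker 27–28 mm short of the cone, so I push the last 27.5 mm slowly.

Emit:
{"op": "send_rows", "data": {"commands": "0.2 0 0.003 0 0; 0.2 0 0.005 0 0; 0.2 0 0.005 0 0; 0.2 0 0.005 0 0; 0.2 0 0.004 0 0; 0.2 0 0.003 0 0; 0.2 0 0.0015 0 0; 0.2 0 0.001 0 0"}}

```text
time_s: 13.88
eef_pos: [0.6137, 0.1231, 0.2138]
orientation: [-3.142, -0.0, -3.081]
wrist_force: [-1.0, -0.5, -0.2]
finger_gap: 0.408
```

Emit:
{"op": "send_rows", "data": {"commands": "0.2 0 0 0 0; 0.2 0 0 0 0"}}

```text
time_s: 14.12
eef_pos: [0.6137, 0.1231, 0.2138]
orientation: [3.141, -0.0, -3.082]
wrist_force: [0.7, -0.4, -0.4]
finger_gap: 0.403
```

```bash
python3 k.py | grep -v crown
```

```text
14.125 [0.6137 0.1231 0.2138] [ 3.141 -0.    -3.082] [ 0.7 -0.4 -0.4] 0.40310462699557914
side body 115 z [0.0758 0.1085 0.1368] rect [613.1 112.5] [ 8.  34.4] 3.5
side low 12 z [0.0455 0.0671 0.0731] rect [614.6 111.8] [ 6.2 10.8] 9.8
side cone 48 rect ((610.3822021484375, 110.12957763671875), (18.313919067382812, 21.978784561157227), 58.85354995727539) top [0.6139 0.1135 0.0433]
scene body 174 z [0.0772 0.1128 0.1375] rect [615.4 112.9] [34.5 10.3] 85.5
scene low 20 z [0.0442 0.0675 0.0733] rect [613.3 112.8] [11.2  8.7] 89.8
scene cone 65 rect ((617.2200317382812, 112.43817901611328), (22.96985626220703, 19.5650691986084), 84.21945190429688) top [0.6137 0.1137 0.0464]
wrist body 590 z [0.0744 0.1057 0.1382] rect [610.4 114. ] [ 1. 34.] 3.4
wrist low 78 z [0.0439 0.0635 0.0734] rect [611.6 113.8] [11.2  3.5] 87.8
wrist cone 419 rect ((610.7817993164062, 115.32894897460938), (23.352235794067383, 19.17450523376465), 75.9557113647461) top [0.6117 0.1148 0.0457]
```

The marker is within about 1 mm of the cone in every view. I centre the fingers clear of the tab, open them and lift away.

Emit:
{"op": "send_rows", "data": {"commands": "0.2 0 -0.004 0 0; 0.2 0 -0.005 0 0; -0.3 0 0 0 0; -0.3 0 0 -0.01 0; -0.3 0 0 -0.03 0; -0.3 0 0 -0.04 0; -0.3 0 0 -0.04 0; -0.3 0 0 -0.02 0"}}

```text
time_s: 15.28
eef_pos: [0.6147, 0.1143, 0.3571]
orientation: [3.142, 0.004, -3.081]
wrist_force: [0.4, 0.3, -1.1]
finger_gap: 0.651
```

Emit:
{"op": "send_rows", "data": {"commands": "-0.3 0.04 0 0 0; -0.3 0.04 0 0 0; -0.3 0.04 0 0 0; -0.3 0 0 0 0; -0.3 0 0 0 0; -0.3 0 0 0 0; -0.3 0 0 0 0; -0.3 0 0 0 0"}}

```text
time_s: 16.27
eef_pos: [0.4948, 0.1069, 0.3535]
orientation: [3.142, -0.001, -3.082]
wrist_force: [1.1, -0.4, 0.3]
finger_gap: 0.654
```

Run:
```python
from h import *
s=arm.sense(); print(s['time_s'],s['eef_pos'].round(3),s['wrist_force'].round(1))
o=[]
for n in ['side','scene','wrist']:
    c=cam(n); W=cloud(c); b=c['pixels'].astype(int); x,y,z=np.moveaxis(W,-1,0); o.append(c['pixels'])
    near=(abs(x-.614)<.03)&(abs(y-.113)<.04)
    for l,m in [('body',near&(z>.075)&(z<.14)),('low',near&(z>.06)&(z<.082)),('crown top',near&(z>.208)&(z<.216)),('tab',near&(z>.244)&(z<.257)),('cone',near&(z>.022)&(z<.05)),('holder',(abs(x-.456)<.05)&(abs(y+.186)<.05)&(z>.08)&(z<.09))]:
        P=W[m]
        if len(P)>5:
            r=cv2.minAreaRect((P[:,:2]*1000).astype(np.float32)); print(n,l,len(P),np.round(r[0],1),np.round(r[1],1),'zmax',P[:,2].max().round(4))
cv2.imwrite('pics/end.png',cv2.hconcat([cv2.resize(o[0][120:330,200:410],(400,400)),cv2.resize(o[1][160:310,190:400],(400,400))]))
```

```text
16.275 [0.495 0.107 0.354] [ 1.1 -0.4  0.3]
side body 112 [613.  112.5] [ 7.1 34.9] zmax 0.1388
side low 17 [613.4 111.2] [ 4.6 10.4] zmax 0.0804
side crown top 79 [609.5 110.8] [32.8 54.9] zmax 0.2158
side tab 43 [612.  112.8] [20.  20.2] zmax 0.2545
side cone 43 [612.8 112.7] [18.3 20. ] zmax 0.0477
side holder 206 [ 456.7 -185.4] [57.6 31.3] zmax 0.0897
scene body 177 [616.1 113.1] [34.6 10.4] zmax 0.14
scene low 20 [615.1 112.2] [12.1  6.1] zmax 0.0814
scene crown top 73 [615.4 113.1] [74.9 29.3] zmax 0.216
scene tab 52 [613.6 113. ] [23.  15.5] zmax 0.2569
scene cone 57 [617.7 112.2] [23.6 15.2] zmax 0.0471
scene holder 128 [ 455.6 -185. ] [56.4 36.3] zmax 0.09
wrist body 569 [610.4 113.7] [ 1.9 34. ] zmax 0.14
wrist low 59 [610.6 113.7] [ 1.3 11.1] zmax 0.0811
wrist crown top 1093 [613.3 114.5] [31.8 39.3] zmax 0.216
wrist tab 513 [612.3 114.3] [20.3 15.3] zmax 0.253
wrist cone 210 [611.7 114.4] [19.5 21.9] zmax 0.049
wrist holder 723 [ 456.6 -173.9] [38.2 30.6] zmax 0.087
```

View pics/end.png

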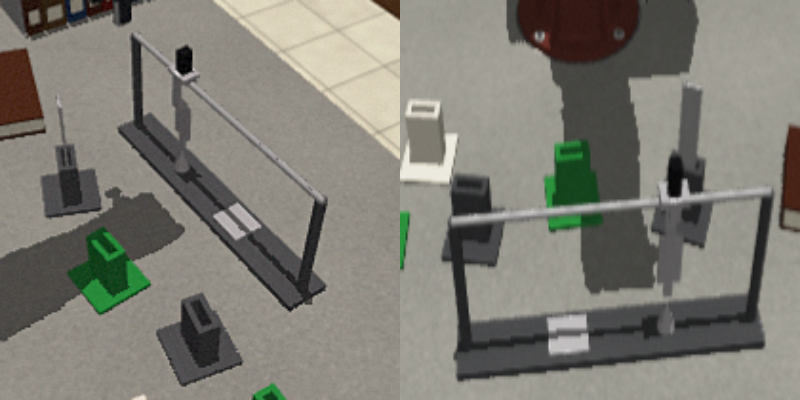

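The marker hangs plumb right above the cone, at about (182,160) and (667,310) in the two crops. holder_a is upright and empty where it started, the other holder with its ruler looks undisturbed, and the arm is clear. I hand in.

```bash
python3 -c "
from plant import arm
print(arm.job_done())"
```

```text
the job is handed in; nothing more can be done
None
```

The marker now hangs at rest above the cone, and I handed the job in at about 16 s of the 64 s allowed; no verdict is reported.

- **Moves:** I gripped the marker by its tab, pulled it straight up out of its holder and hooked it over the bar above the plate. I let go of it there and pushed it about 147 mm along the bar with one open finger. Then I lifted clear.
- **Marker, last check:** In all three cameras its lower end and tab are within about 2 mm of the cone along the bar. It hangs plumb and seated, with the crown top at about 0.213 m.
- **Holder and contact:** holder_a is upright and within about 1 mm of its start in the scene and side cameras. The wrist force after coming away was only noise, about 1 N.
- **Disagreements:** The cameras differ from each other by 1–3 mm because of calibration and which surfaces each one sees. In the last check the wrist camera put holder_a's centre 12 mm off, because it sees only part of the rim (38 of 56 mm).
- **Not measured:** I checked the other holder and ruler only by eye in the last picture. The book was only partly in view and the stamp was not in view. The arm made no contact near any of them.

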